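Cure the lacquered cap on a turning lampshade

TASK

The lacquer on the shade's brass cap must cure while the shade turns, or it will sag: with the fingers, gently push the wheel's red-topped peg so that the wheel runs free counter-clockwise seen from above at about one turn in five seconds, and let go of it. Then take the curing lamp from its dock and, while the wheel coasts, keep the lamp upright with its lens right over the brass cap and two to three centimetres above it, going round with it for six seconds without touching wheel or shade. Finally stand the lamp back in its dock and let go (the wheel may coast on); leave everything else alone.

Things in the scene. Friction and masses are not known exactly. Their poses are not given: they have to be found in the camera images.
- turntable: Fixed green foot of the turntable, 190 mm across; origin on the table under the vertical wheel axis. It carries the wheel: a steel disc of radius 155 mm, top at z = 46 mm, with an opal glass lampshade clamped on it (radius 118 mm, top flat from radius 0 to 100 mm at z = 116 mm).
- wheel (a joint): Wheel angle in rad, grows counter-clockwise seen from above; no stops. Free-running bearing: nominal moment of inertia 0.034 kg m2 with the shade (varies by about 0.7 to 1.3), friction torque about 0.0003 N m plus 0.0010 N m s/rad, so that the wheel coasts down with a time constant of about 25 to 30 s.
- wheel_axis (a point): Fixed point on the wheel's axis at the height of the disc's top (z = 46 mm).
- cap_top (a point): Centre of the top of the brass cap, 40 mm in diameter and 12 mm high, on the shade's top, 85 mm from the axis, across the axis from the peg, top at z = 128 mm. It moves with the wheel.
- peg_top (a point): Top centre of the upright steel push peg on the wheel, 140 mm from the axis: 16 mm in diameter, its red end 22 mm in diameter and 12 mm high, top at z = 168 mm (52 mm higher than the glass, so fingertips at z = 125 to 150 mm meet only the peg). It moves with the wheel; the cap lies exactly half a turn away.
- lamp: Loose curing lamp, about 250 g, 124 mm tall, standing upright with its lens down: round blue head 44 mm in diameter and 40 mm high, above it a plain aluminium barrel 32 mm in diameter up to 120 mm, orange button on top. Origin at the centre of the lens (underside), z along the barrel upwards.
- lamp_lens (a point): Centre of the lamp's lens (its underside).
- lamp_grip (a point): Point on the lamp's axis 92 mm above the lens, where to grip the barrel.
- dock: Fixed black charging dock, 90 mm across; origin on the table under its centre. Seat 10 mm above the table inside a low grey rim of inner diameter 66 mm, rim top 21 mm above the table.
- dock_seat (a point): Centre of the dock's seat, where the centre of the lens rests (11 mm of play all round).
- gallery: Bystander: loose brass ring 90 mm across, 22 mm high.
- driver: Bystander: loose screwdriver with red handle.
- lacquer: Bystander: loose amber jar, 60 mm across, 100 mm high.
- globe: Bystander: loose small opal glass globe, 124 mm across, 98 mm high.
Mind the look-alikes: they are no part of the job. Leave any green, pink or purple look-alike of the lamp alone.

How it is judged:
By the outcome, as a careful person would: the job done as asked, in the order asked, and still so for the second after the job is handed in, with the robot touching nothing.
It also fails if it takes over 67 s, if anything falls off the work surface, if the arm or the gripper's body presses on something with over 40 N, if the wrist force passes 120 N, or if a joint passes its speed limit or range.

ROBOT

A 6-joint arm with a two-finger parallel gripper is mounted at the origin on the work surface. World frame = base frame: x ahead of the robot, y to its left, z up, the work surface at z = 0. Lengths are in m, angles in rad, forces in N, time in s.
With the tool pointing down it reaches from about 0.35 to 0.925 m from the base axis. Payload 6.4 kg.
Tool frame: the origin (TCP) lies at the very end of the fingers, on their centre line; the grasp point (between the pads) lies 19 mm behind it (ctrl.grip_point_offset is the distance from the TCP to the grasp point, in m); z points along the fingers, y is the line along which they close (so a half turn about z gives the same grasp; the last joint's range is limited). The gripper opens to 85 mm and grips with 20 to 120 N. Pads are 22 mm wide; open, the fingers measure 114 mm over their backs; the gripper's body (76 mm by 85 mm) begins 54 mm behind the grasp point. The pads swing forward as they close: fully open they stand 13 mm farther back than shut.
Start: joints at [-1.443, 0.245, 1.558, -0, 1.339, -0.174], TCP at [0.193, -0.621, 0.231] pointing down, gripper open.
Joint ranges: [-3.13, 3.13], [-1.02, 2.26], [0.13, 2.54], [-0.95, 4.09], [0.21, 2.88], [-2.74, 2.74]. Speed limits (rad/s): [2.57, 2.57, 3.14, 3.14, 3.14, 3.14].

INTERFACE

Orientations are given as [roll, pitch, yaw] about the fixed x, y, z axes, in that order (R = Rz(yaw) Ry(pitch) Rx(roll)).
In Python, from plant import sense, read_camera, camera_model, ctrl gives the robot as it stands. The module is installed in compiled form; this text tells all that it offers.
- The arm moves only by the tool play_rows, never from a script. Its argument "rows" is a list of rows, each a list of 6 numbers: the shift along the world's x, y, z in mm, then the turn, a rotation vector about the world's x, y, z in rad. In form: [[x, y, z, wx, wy, wz], ...]. A call has 1 to 20 rows; each row shifts and turns the commanded pose from where the row before left it; what a row does not reach is not made up. A row lasts 1/10 s, in which the tool goes at most 50 mm and 8.59 degrees, less where a joint would pass 70% of its speed; a pose out of reach is approached as far as the arm can. A call is refused whole if a number of a shift passes 50 or a number of a turn 0.15, either way. A call with a gripper value outside its range is refused whole. "grip" is the closure, from 0 (fully open) to 1 (shut), set as the call begins (left out, the last holds). The fingers move at their own pace and stop on an object; the grip force is fixed at half the most. Time passes only in rows, so rows that do not move let the fingers close. It gives the time, the measured TCP pose, the force, the opening and the grip force at its end, in the units of the state.
- sense(): the state, without advancing time (a new reading comes with each control period).
- read_camera(name): name is "scene" or "top" or "wrist"; returns the picture (400x640x3 uint8, blue, green, red); there is no depth.
- camera_model(name): a dict with "fx", "fy", "cx", "cy" (pixels), "extrinsics" (4x4, takes a point from camera to world coordinates). Camera axes: x right, y down, z forward; pixel columns grow to the right and rows downward; lengths in m; the calibration is good to about 2 mm. The wrist camera is an equidistant fisheye: a pixel r from the principal point sees the ray r / f radians off the axis. A picture is of the moment at which its call begins: read the wrist's pose just before it. camera_model takes no time and is no camera call; for the wrist camera it gives the pose at the moment of the call.
- ctrl.hand_in(): hands the job in; it is judged then, once.
The state is a dict: "clock": time; "joints": joint angles; "qvel": joint speeds; "tau": joint torques, N m; "eef_pos": TCP position; "eef_rot": TCP orientation; "force": force on the tool from outside, world axes, zero at the start; "torque": the same for the moment, N m; "width": finger opening in m; "finger_force": force on a finger pad.
Only numpy, scipy, OpenCV 4.12 (cv2) and the standard library are available. Lean on these libraries where they do the work, as an engineer would, in place of code of your own. Each camera call takes 0.05 s, during which the arm holds its last target. There are 200 camera calls.

## Working session

There is one attempt and no reset: what is moved stays moved. The work goes in short steps, Python scripts to look and compute and a tool call to move; the robot and the scene stay as the last step left them, time stands still between calls to the robot, and variables do not carry over. Pictures are saved under pics/ and viewed, at most 10 in all, crops included, and the job is handed in when it is done.

Besides the shell and the picture viewer there is one more tool, called after "Request:" by a JSON object that holds its "op" and its "data", one argument or row to a line. play_rows: Moves the arm, as the interface text tells. Its arguments: {"type":"object","properties":{"rows":{"type":"array","items":{"type":"array","items":{"type":"number"}}},"grip":{"type":"number"}},"required":["rows"]}

```bash
mkdir -p pics; cat > h.py <<'E'
import numpy as np, cv2
from plant import sense, read_camera, camera_model, ctrl
def snap(n,f):
    m=camera_model(n); im=np.array(read_camera(n)); cv2.imwrite('pics/'+f,im); return im,m
def ray(m,u,v):
    T=np.array(m["extrinsics"]); d=np.array([(u-m["cx"])/m["fx"],(v-m["cy"])/m["fy"],1.]); return T[:3,3],T[:3,:3]@d
def onz(m,u,v,z):
    o,d=ray(m,u,v); return o+d*(z-o[2])/d[2]
def proj(m,p):
    T=np.array(m["extrinsics"]); q=T[:3,:3].T@(np.array(p)-T[:3,3]); return [m["fx"]*q[0]/q[2]+m["cx"],m["fy"]*q[1]/q[2]+m["cy"]]
def blobs(im,lo,hi,amin=30):
    h=cv2.cvtColor(im,cv2.COLOR_BGR2HSV); k=cv2.inRange(h,np.array(lo),np.array(hi))
    n,l,s,c=cv2.connectedComponentsWithStats(k); return [(c[i].round(1).tolist(),s[i].tolist()) for i in range(1,n) if s[i][4]>=amin]
E
python3 - <<'E'
from h import *
np.set_printoptions(precision=4,suppress=True)
for n in("scene","top"):
    im,m=snap(n,n+'0.png'); print(n,m)
    for c,lo,hi in(("red",(0,150,80),(6,255,255)),("orange",(7,150,120),(22,255,255)),("blue",(95,120,50),(125,255,255)),("green",(40,80,40),(85,255,255))):print(c,blobs(im,lo,hi))
print(sense())
E
```

```text
scene {'fx': 360.8276887439118, 'fy': 360.8276887439118, 'cx': 317.4201528910927, 'cy': 196.2091323561244, 'extrinsics': array([[ 0.3912,  0.5801, -0.7145,  1.2406],
       [ 0.9201, -0.2287,  0.3181, -0.3633],
       [ 0.0212, -0.7818, -0.6232,  0.7663],
       [ 0.    ,  0.    ,  0.    ,  1.    ]])}
red [([106.4, 186.0], [99, 179, 15, 15, 71]), ([157.6, 221.3], [140, 215, 37, 14, 323]), ([299.0, 237.5], [295, 234, 9, 8, 60]), ([179.2, 275.6], [165, 261, 26, 35, 195]), ([138.4, 371.4], [73, 348, 132, 48, 189])]
orange [([47.4, 10.2], [40, 0, 15, 22, 144]), ([75.1, 78.2], [70, 70, 11, 17, 99]), ([83.2, 98.8], [80, 95, 7, 10, 47]), ([375.3, 139.7], [329, 101, 100, 92, 3617]), ([89.7, 115.6], [86, 111, 8, 10, 36]), ([154.5, 154.7], [52, 120, 206, 75, 6784]), ([281.8, 282.4], [4, 124, 632, 276, 52731]), ([493.4, 167.0], [439, 130, 113, 73, 840]), ([422.9, 171.7], [417, 159, 15, 24, 203]), ([440.3, 186.4], [436, 178, 10, 17, 69]), ([465.9, 191.3], [452, 183, 32, 18, 321]), ([48.9, 221.8], [43, 212, 12, 18, 108]), ([46.6, 239.6], [40, 237, 13, 6, 36]), ([255.5, 249.0], [252, 246, 8, 7, 38
[... 2814 characters left out ...]
, 35]), ([167.5, 388.5], [145, 386, 45, 6, 202]), ([449.7, 394.1], [433, 391, 35, 7, 169]), ([186.2, 398.7], [174, 398, 23, 2, 31])]
blue [([489.4, 258.4], [478, 246, 23, 26, 495])]
green [([240.0, 222.7], [233, 217, 13, 12, 80])]
{'clock': 0.1, 'joints': array([-1.4431,  0.2458,  1.5589,  0.    ,  1.3387, -0.1741]), 'qvel': array([-0.0007, -0.0009, -0.0029,  0.0027, -0.0001, -0.0005]), 'tau': array([ -0.0006, -43.0671, -32.713 ,  -0.0002,   0.0028,   0.    ]), 'eef_pos': array([ 0.1932, -0.6201,  0.2303]), 'eef_rot': array([-3.1399, -0.0003,  0.3018]), 'force': array([-0.6931,  0.7177,  0.6458]), 'torque': array([ 0.008 ,  0.031 , -0.0183]), 'finger_force': 0.0, 'width': 0.0853465329637587}
```

View pics/scene0.png

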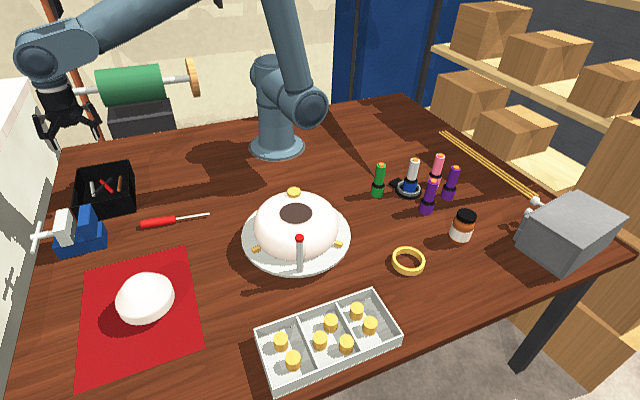

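View pics/top0.png

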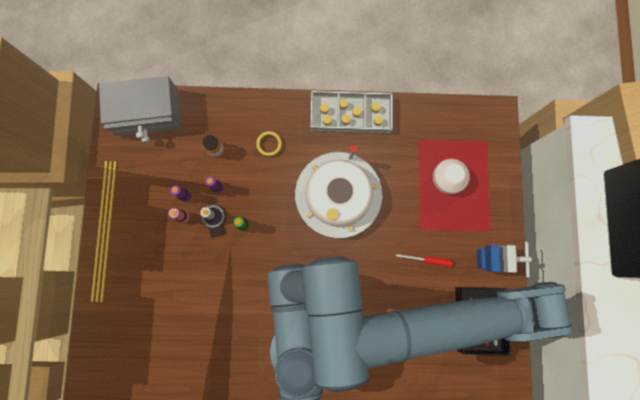

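Candidates for the lamp (scene view): white/blue in dock at (410,178) [top view (208,213)], green (380,178), pink (438,165), purple (453,182) and (429,195). By the description it is the aluminium barrel with a blue head and orange button, standing in the dock at (410,178). Peg: red at scene (299,238), top (353,148). Cap: scene (293,191), top (333,215). The other yellow bits on the wheel rim and in the tray are not the cap.

```bash
cat > m.py <<'E'
from h import *
np.set_printoptions(precision=4,suppress=True)
S=cv2.imread('pics/scene0.png');T=cv2.imread('pics/top0.png');ms=camera_model('scene');mt=camera_model('top')
def near(im,lo,hi,c,r=14,a=4):
    b=[x for x in blobs(im,lo,hi,a) if abs(x[0][0]-c[0])<r and abs(x[0][1]-c[1])<r]; return b
def tri(a,b):
    (o,d),(p,e)=ray(ms,*a),ray(mt,*b); d/=np.linalg.norm(d);e/=np.linalg.norm(e)
    t=np.linalg.lstsq(np.c_[d,-e],p-o,rcond=None)[0]; A=o+t[0]*d;B=p+t[1]*e; return (A+B)/2,np.linalg.norm(A-B)
R=((0,130,60),(8,255,255));Y=((15,90,90),(32,255,255));O=((5,120,90),(22,255,255))
for n,c,s,t,z in(("peg",R,(299,238),(353,148),.162),("cap",Y,(293,191),(333,215),.127),("btn",O,(413,160),(206,212),.132)):
    bs,bt=near(S,*c,s),near(T,*c,t); print(n,bs,bt)
    if bs and bt:
        bs=max(bs,key=lambda x:x[1][4]);bt=max(bt,key=lambda x:x[1][4]);print(tri(bs[0],bt[0]),onz(ms,*bs[0],z),onz(mt,*bt[0],z))
c=cv2.resize(S[140:220,350:470],None,fx=5,fy=5);d=cv2.resize(T[140:250,160:390],None,fx=3.2,fy=3.2);
cv2.imwrite('pics/c1.png',np.hstack([c,np.zeros((400,1,3),np.uint8)])); cv2.imwrite('pics/c2.png',d)
# wheel outline: bright low-sat ellipse in top
h=cv2.cvtColor(T,cv2.COLOR_BGR2HSV);k=cv2.inRange(h,np.array((0,0,110)),np.array((180,110,255)));k[:, :290]=0;k[:,390:]=0;k[:140]=0;k[250:]=0
cs=max(cv2.findContours(k,0,1)[0],key=cv2.contourArea);e=cv2.fitEllipse(cv2.convexHull(cs));print(e,onz(mt,*e[0],.046))
E
python3 m.py
```

```text
peg [([299.0, 237.8], [295, 234, 9, 9, 64])] [([353.2, 148.3], [350, 145, 8, 8, 44])]
(array([ 0.6803, -0.1577,  0.1667]), np.float64(0.000296354874948844)) [ 0.6759 -0.1562  0.162 ] [ 0.6817 -0.158   0.162 ]
cap [([293.5, 191.6], [287, 186, 14, 12, 132])] [([332.2, 213.9], [327, 209, 11, 11, 96])]
(array([ 0.4631, -0.0931,  0.1274]), np.float64(0.0003082107923168209)) [ 0.4627 -0.0928  0.127 ] [ 0.4631 -0.0933  0.127 ]
btn [] [([205.0, 211.5], [203, 210, 5, 4, 16])]
((338.1045837402344, 194.3357696533203), (88.08866119384766, 88.70645141601562), 80.31405639648438) [ 0.5442 -0.1163  0.046 ]
```

View pics/c1.png

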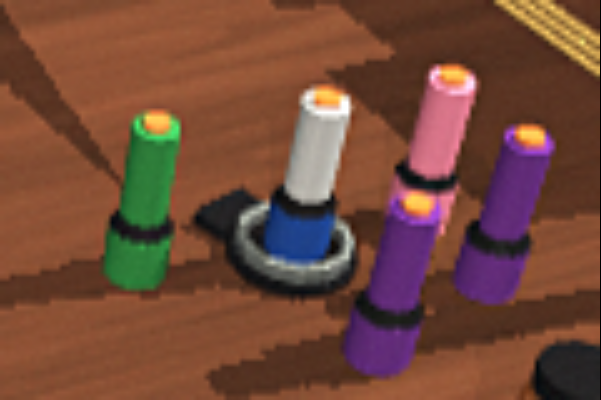

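View pics/c2.png

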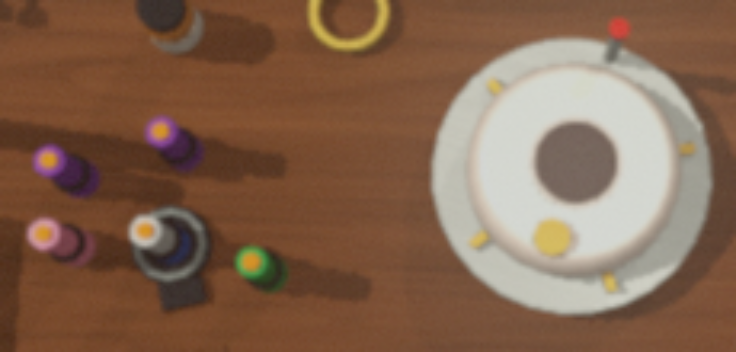

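The crop confirms it: grey barrel, blue head and orange button, standing in the black dock; button at scene (415,159) and top (205,212). Green, pink and two purple look-alikes stand around it. Now I locate the lamp, dock and neighbours.

```bash
cat > m2.py <<'E'
from m import *
print('---')
for n,s,t in(("lamp",(415,159.3),(205,211.7)),("green",(381.3,164.3),(238.3,221.7)),("pink",(440.4,155),(173.3,213)),("purB",(455.8,166.8),(175.3,190)),("purF",(433.8,180.6),(210.3,181))):
    print(n,tri(s,t),onz(ms,*s,.134 if n=="lamp" else .124),onz(mt,*t,.134 if n=="lamp" else .124))
for u,v in((170,244),): print("rim top", onz(mt,160+u/3.2,140+v/3.2,.021))
print("rim scene",onz(ms,350+295/5,140+242/5,.021))
hs=cv2.cvtColor(S,cv2.COLOR_BGR2HSV)[150:172,403:428]; ht=cv2.cvtColor(T,cv2.COLOR_BGR2HSV)[204:220,196:216]
for im,u0,v0 in((hs,403,150),(ht,196,204)):
    k=(im[...,1]>110)&(im[...,0]>9)&(im[...,0]<25)&(im[...,2]>170); v,u=np.nonzero(k); print(len(u),u.mean()+u0,v.mean()+v0)
E
python3 m2.py | sed -n '/---/,$p'
```

```text
---
lamp (array([0.4584, 0.3281, 0.137 ]), np.float64(0.0002745269277022549)) [0.4547 0.3312 0.134 ] [0.4589 0.3289 0.134 ]
green (array([0.4296, 0.2193, 0.1257]), np.float64(0.0016109762184001123)) [0.4276 0.2217 0.124 ] [0.4294 0.2189 0.124 ]
pink (array([0.4532, 0.4361, 0.1258]), np.float64(0.001084011692708559)) [0.4511 0.439  0.124 ] [0.4531 0.4362 0.124 ]
purB (array([0.5311, 0.4352, 0.127 ]), np.float64(0.0019166811241290765)) [0.5279 0.4401 0.124 ] [0.531  0.4353 0.124 ]
purF (array([0.5657, 0.3215, 0.1258]), np.float64(0.003868725392810108)) [0.5643 0.3256 0.124 ] [0.5649 0.3203 0.124 ]
rim top [0.4576 0.3267 0.021 ]
rim scene [0.462  0.3271 0.021 ]
20 415.05 158.55
17 204.88235294117646 211.58823529411765
```

Request:
{"op": "play_rows", "data": {
  "rows": [
    [36, 32, 0, 0, 0, -0.073],
    [36, 32, 0, 0, 0, -0.073],
    [36, 32, 0, 0, 0, -0.073],
    [36, 32, 0, 0, 0, -0.073],
    [36, 32, 0, 0, 0, -0.073],
    [36, 32, 0, 0, 0, -0.073],
    [36, 32, 0, 0, 0, -0.073],
    [36, 32, 0, 0, 0, -0.073],
    [36, 32, 0, 0, 0, -0.073],
    [36, 32, 0, 0, 0, -0.073],
    [36, 32, 0, 0, 0, -0.073],
    [36, 32, 0, 0, 0, -0.073],
    [31, 34, 0, 0, 0, -0.073],
    [0, 0, -31, 0, 0, 0],
    [0, 0, -31, 0, 0, 0],
    [0, 0, -31, 0, 0, 0],
    [0, 0, 0, 0, 0, 0],
    [0, 0, 0, 0, 0, 0]
  ],
  "grip": 1
}}

```text
clock: 1.9
eef_pos: [0.6559, -0.2025, 0.138]
eef_rot: [3.141, 0.001, -0.647]
force: [-0.1, -0.6, 0.7]
width: 0.0003
finger_force: 0.0
```

```bash
python3 - <<'E'
import numpy as np
inc=[.015,.025,.035,.045]+[.01*k for k in range(5,13)]+[.127]*3+[.08,.03,0,0,0]
dz=[0]*15+[0,15,35,35,20]
c=np.array([545,-117]);p=np.array([655.9,-202.5]);th=-.656;o=[]
for i,z in zip(inc,dz):
    th+=i;t=c+140*np.array([np.cos(th),np.sin(th)]);d=(t-p).round(1);p=p+d;o.append([*d.tolist(),z,0,0,round(i,3)])
print(th,p,o)
E
```

```text
0.6350000000000001 [657.7 -34. ] [[1.3, 1.8, 0, 0, 0, 0.015], [2.1, 2.8, 0, 0, 0, 0.025], [2.7, 4.1, 0, 0, 0, 0.035], [3.4, 5.3, 0, 0, 0, 0.045], [3.4, 6.1, 0, 0, 0, 0.05], [3.7, 7.5, 0, 0, 0, 0.06], [3.7, 9.1, 0, 0, 0, 0.07], [3.5, 10.6, 0, 0, 0, 0.08], [2.9, 12.3, 0, 0, 0, 0.09], [1.9, 13.9, 0, 0, 0, 0.1], [0.5, 15.4, 0, 0, 0, 0.11], [-1.4, 16.7, 0, 0, 0, 0.12], [-3.7, 17.4, 0, 0, 0, 0.127], [-5.8, 16.8, 0, 0, 0, 0.127], [-8.0, 15.9, 0, 0, 0, 0.127], [-5.9, 9.4, 0, 0, 0, 0.08], [-2.5, 3.4, 15, 0, 0, 0.03], [0.0, 0.0, 35, 0, 0, 0], [0.0, 0.0, 35, 0, 0, 0], [0.0, 0.0, 20, 0, 0, 0]]
```

Request:
{"op": "play_rows", "data": {
  "rows": [
    [1.3, 1.8, 0, 0, 0, 0.015],
    [2.1, 2.8, 0, 0, 0, 0.025],
    [2.7, 4.1, 0, 0, 0, 0.035],
    [3.4, 5.3, 0, 0, 0, 0.045],
    [3.4, 6.1, 0, 0, 0, 0.05],
    [3.7, 7.5, 0, 0, 0, 0.06],
    [3.7, 9.1, 0, 0, 0, 0.07],
    [3.5, 10.6, 0, 0, 0, 0.08],
    [2.9, 12.3, 0, 0, 0, 0.09],
    [1.9, 13.9, 0, 0, 0, 0.1],
    [0.5, 15.4, 0, 0, 0, 0.11],
    [-1.4, 16.7, 0, 0, 0, 0.12],
    [-3.7, 17.4, 0, 0, 0, 0.127],
    [-5.8, 16.8, 0, 0, 0, 0.127],
    [-8.0, 15.9, 0, 0, 0, 0.127],
    [-5.9, 9.4, 0, 0, 0, 0.08],
    [-2.5, 3.4, 15, 0, 0, 0.03],
    [0, 0, 35, 0, 0, 0],
    [0, 0, 35, 0, 0, 0],
    [0, 0, 20, 0, 0, 0]
  ]
}}

```text
clock: 3.9
eef_pos: [0.6598, -0.0346, 0.2492]
eef_rot: [3.136, -0.005, 0.644]
force: [0.8, -0.6, 0.7]
width: -0.0001
finger_force: 0.0
```

```bash
cat > w.py <<'E'
from h import *
C=np.array([.545,-.117])
def wheel(tag):
    r={}
    for n in("scene","top"):
        t=sense()["clock"];im,m=snap(n,f'{tag}_{n}.png'); 
        for k,c,z,rad in(("peg",((0,130,60),(8,255,255)),.164,.14),("cap",((15,90,90),(32,255,255)),.127,.085)):
            best=None
            for b in blobs(im,*c,12):
                p=onz(m,*b[0],z)[:2]-C; e=abs(np.hypot(*p)-rad)
                if e<.012 and (best is None or b[1][4]>best[0]): best=(b[1][4],np.arctan2(p[1],p[0]),e,(p+C).round(4),b[0])
            if best:
                ph=(best[1]+(np.pi if k=="peg" else 0))%(2*np.pi); print(tag,n,k,"t",round(t,3),"cap angle",round(ph,3),"area",best[0],"raderr",round(best[2],4),best[3]); 
E
python3 -c "
from w import *
wheel('a');wheel('b');s=sense();print(s['clock'],s['eef_pos'],s['eef_rot'])"
```

```text
a scene peg t 3.9 cap angle 4.489 area 38 raderr 0.0001 [0.576  0.0195]
a scene cap t 3.9 cap angle 4.512 area 152 raderr 0.0018 [ 0.5277 -0.2021]
a top cap t 3.95 cap angle 4.563 area 95 raderr 0.001 [ 0.5322 -0.2021]
b scene cap t 4.0 cap angle 4.642 area 147 raderr 0.0012 [ 0.5389 -0.2029]
b top cap t 4.05 cap angle 4.692 area 94 raderr 0.001 [ 0.5432 -0.203 ]
4.1 [ 0.65830945 -0.03433991  0.2442213 ] [ 3.14035457e+00 -1.01916265e-03  6.43583545e-01]
```

Request:
{"op": "play_rows", "data": {
  "rows": [
    [-22.1, 40.2, 0, 0, 0, 0.07],
    [-22.1, 40.2, 0, 0, 0, 0.07],
    [-22.1, 40.2, 0, 0, 0, 0],
    [-22.1, 40.2, 0, 0, 0, 0],
    [-22.1, 40.2, 0, 0, 0, 0],
    [-22.1, 40.2, 0, 0, 0, 0],
    [-22.1, 40.2, 0, 0, 0, 0],
    [-22.1, 40.2, 0, 0, 0, 0],
    [-22.1, 40.2, 0, 0, 0, 0],
    [0, 0, 0, 0, 0, 0],
    [0, 0, -40, 0, 0, 0],
    [0, 0, -40, 0, 0, 0],
    [0, 0, -40, 0, 0, 0],
    [0, 0, -40, 0, 0, 0],
    [0, 0, 0, 0, 0, 0]
  ],
  "grip": 0
}}

```text
clock: 5.6
eef_pos: [0.4539, 0.3246, 0.0759]
eef_rot: [-3.136, 0.014, 0.783]
force: [-0.9, 0.2, -0.2]
width: 0.0852
finger_force: 0.0
```

```bash
python3 -c "
from w import *
wheel('c');wheel('d');s=sense();print(s['clock'],s['eef_pos'],s['eef_rot'])"
```

```text
c scene peg t 5.6 cap angle 0.309 area 56 raderr 0.0047 [ 0.4072 -0.161 ]
c scene cap t 5.6 cap angle 0.309 area 159 raderr 0.0007 [ 0.6266 -0.0909]
c top peg t 5.65 cap angle 0.389 area 26 raderr 0.0004 [ 0.4158 -0.1699]
c top cap t 5.65 cap angle 0.377 area 96 raderr 0.0002 [ 0.6238 -0.0858]
d scene peg t 5.7 cap angle 0.427 area 54 raderr 0.0043 [ 0.4137 -0.1768]
d scene cap t 5.7 cap angle 0.425 area 154 raderr 0.0008 [ 0.6231 -0.0816]
d top peg t 5.75 cap angle 0.503 area 29 raderr 0.0007 [ 0.423  -0.1842]
d top cap t 5.75 cap angle 0.502 area 96 raderr 0.0002 [ 0.6197 -0.076 ]
5.8 [0.46072173 0.3281143  0.08552726] [ 3.14028962 -0.00333804  0.78349969]
```

View pics/d_scene.png

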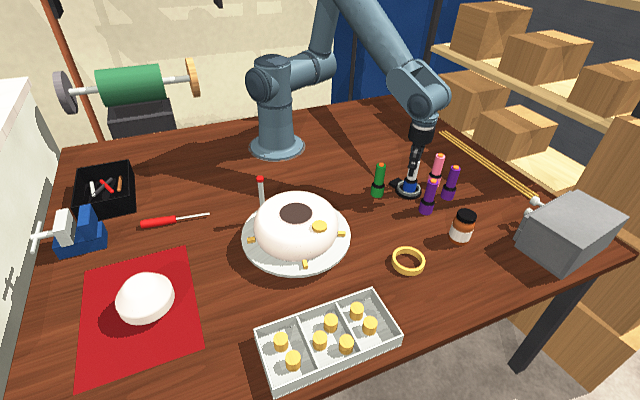

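The gripper stands around the dock lamp at (410,175), and the wheel is turning with the cap at (320,227).

Request:
{"op": "play_rows", "data": {
  "rows": [
    [0, 0, 0, 0, 0, 0],
    [0, 0, 0, 0, 0, 0],
    [0, 0, 0, 0, 0, 0],
    [0, 0, 0, 0, 0, 0],
    [0, 0, 0, 0, 0, 0],
    [0, 0, 0, 0, 0, 0],
    [0, 0, 10, 0, 0, 0],
    [0, 0, 30, 0, 0, 0],
    [0, 0, 40, 0, 0, 0],
    [0, 0, 45, 0, 0, 0],
    [0, 0, 45, 0, 0, 0],
    [0, 0, 20, 0, 0, 0],
    [0, 0, 0, 0, 0, 0]
  ],
  "grip": 1
}}

```text
clock: 7.1
eef_pos: [0.4607, 0.3282, 0.2775]
eef_rot: [3.138, -0.007, 0.784]
force: [-0.0, -0.2, -1.3]
width: 0.0308
finger_force: 59.2
```

```bash
python3 - <<'E'
from w import *
wheel('e');wheel('f');s=sense();print(s['clock'],s['eef_pos'],s['eef_rot'],s['width'],s['finger_force'],s['force'])
im=cv2.imread('pics/f_scene.png');ms=camera_model('scene');u,v=map(int,proj(ms,s['eef_pos']));print(u,v)
cv2.imwrite('pics/g.png',cv2.resize(im[max(0,v-60):v+80,u-80:u+80],None,fx=4,fy=4))
E
```

```text
e scene peg t 7.1 cap angle 2.088 area 64 raderr 0.0012 [ 0.6136 -0.2376]
e scene cap t 7.1 cap angle 2.106 area 135 raderr 0.0003 [ 0.5015 -0.0437]
e top peg t 7.15 cap angle 2.17 area 47 raderr 0.0018 [ 0.6249 -0.2341]
e top cap t 7.15 cap angle 2.165 area 95 raderr 0.0008 [ 0.4978 -0.0473]
f scene peg t 7.2 cap angle 2.207 area 64 raderr 0.0012 [ 0.6275 -0.2286]
f scene cap t 7.2 cap angle 2.228 area 134 raderr 0.0001 [ 0.4931 -0.0498]
f top peg t 7.25 cap angle 2.28 area 45 raderr 0.0018 [ 0.6373 -0.2247]
f top cap t 7.25 cap angle 2.281 area 95 raderr 0.0001 [ 0.4895 -0.0525]
7.3 [0.45788652 0.32699913 0.27029954] [-3.13994124  0.0047371   0.78369803] 0.030701327274206394 59.23145055770874 [-0.11879702 -1.01739012 -3.03042087]
423 121
```

View pics/g.png

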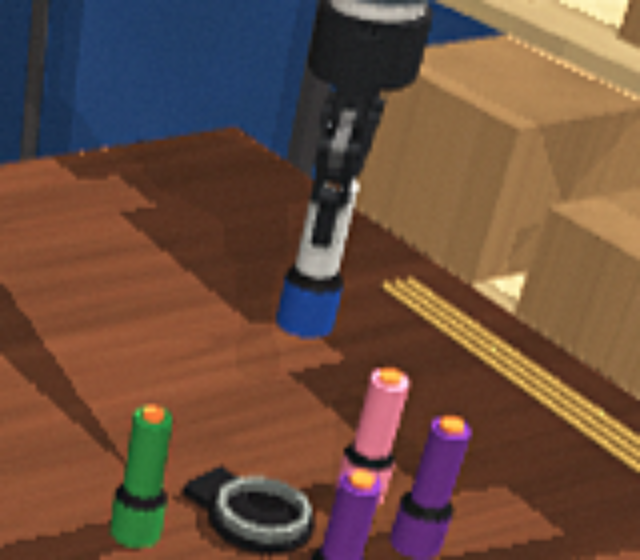

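```bash
cat > fit.py <<'E'
from h import *
from scipy.optimize import least_squares
from scipy.integrate import odeint
D=np.array([(3.95,4.563),(4.05,4.692),(5.65,6.660),(5.75,6.785),(7.15,8.448),(7.25,8.564)])
def f(p,ts):
    a,w,s=p; g=np.r_[3.95,ts]; return odeint(lambda y,t:[y[1],-(.0088+.0294*y[1])*s],[a,w],g,rtol=1e-8)[1:]
def fit(D,sig=.008):
    r=least_squares(lambda p:np.r_[(f(p,D[:,0])[:,0]-D[:,1])/sig,(p[2]-1)/.25],[4.563,1.27,1]); return r.x,r.fun*sig
C=np.array([545,-117.])
def cap(p,ts,R=85): a=f(p,np.atleast_1d(ts))[:,0]; return C+R*np.c_[np.cos(a),np.sin(a)]
E
python3 - <<'E'
from fit import *
from scipy.interpolate import CubicHermiteSpline as H
p,r=fit(D);print(p,r.round(4),f(p,np.array([7.3,9.3])))
t0=sense()['clock'];L=.05;q=np.array([459.,328.]);print(t0)
tm=t0+1.6;e=cap(p,[tm+L,tm+L+.01]);h=H([t0,tm],[q,e[0]],[[0,0],(e[1]-e[0])/.01]);o=[]
for k in range(1,21):
    t=t0+.1*k;x=h(t) if t<=tm+1e-6 else cap(p,t+L)[0];d=(x-q).round(1);q=q+d;o.append([*d.tolist(),0,0,0,0])
print(q,max(np.hypot(x[0],x[1]) for x in o));print(o)
# lamp head from f pics
m={n:camera_model(n) for n in('scene','top')}
im=cv2.imread('pics/f_scene.png');print([b for b in blobs(im,(95,120,50),(125,255,255),20) if b[0][1]>105])
print(sense()['eef_pos'],proj(m['scene'],[.459,.328,.217]),proj(m['scene'],[.459,.328,.197]))
E
```

```text
[4.5630316  1.26298907 0.68772333] [ 0.     -0.0028  0.005   0.0009 -0.0017 -0.0013 -0.01  ] [[ 8.62072959  1.16067212]
 [10.88382233  1.10281057]]
7.3
[ 540.2 -201.9] 47.56059293154365
[[0.0, -5.6, 0, 0, 0, 0], [0.1, -15.7, 0, 0, 0, 0], [0.3, -24.6, 0, 0, 0, 0], [0.4, -31.9, 0, 0, 0, 0], [0.8, -37.9, 0, 0, 0, 0], [1.0, -42.4, 0, 0, 0, 0], [1.5, -45.5, 0, 0, 0, 0], [1.9, -47.2, 0, 0, 0, 0], [2.4, -47.5, 0, 0, 0, 0], [3.0, -46.4, 0, 0, 0, 0], [3.7, -43.8, 0, 0, 0, 0], [4.4, -39.8, 0, 0, 0, 0], [5.1, -34.5, 0, 0, 0, 0], [6.0, -27.6, 0, 0, 0, 0], [6.9, -19.4, 0, 0, 0, 0], [7.8, -9.8, 0, 0, 0, 0], [8.5, -4.1, 0, 0, 0, 0], [8.9, -3.0, 0, 0, 0, 0], [9.2, -2.1, 0, 0, 0, 0], [9.3, -1.1, 0, 0, 0, 0]]
[([419.4, 138.2], [412, 131, 16, 14, 163]), ([84.0, 234.6], [52, 203, 55, 57, 1514])]
[0.45788652 0.32699913 0.27029954] [np.float64(420.01651337290673), np.float64(137.60267968068558)] [np.float64(418.75334769031053), np.float64(143.226275314766)]
```

Request:
{"op": "play_rows", "data": {
  "rows": [
    [0.0, -5.6, 0, 0, 0, 0],
    [0.1, -15.7, 0, 0, 0, 0],
    [0.3, -24.6, 0, 0, 0, 0],
    [0.4, -31.9, 0, 0, 0, 0],
    [0.8, -37.9, 0, 0, 0, 0],
    [1.0, -42.4, 0, 0, 0, 0],
    [1.5, -45.5, 0, 0, 0, 0],
    [1.9, -47.2, 0, 0, 0, 0],
    [2.4, -47.5, 0, 0, 0, 0],
    [3.0, -46.4, 0, 0, 0, 0],
    [3.7, -43.8, 0, 0, 0, 0],
    [4.4, -39.8, 0, 0, 0, 0],
    [5.1, -34.5, 0, 0, 0, 0],
    [6.0, -27.6, 0, 0, 0, 0],
    [6.9, -19.4, 0, 0, 0, 0],
    [7.8, -9.8, 0, 0, 0, 0],
    [8.5, -4.1, 0, 0, 0, 0],
    [8.9, -3.0, 0, 0, 0, 0],
    [9.2, -2.1, 0, 0, 0, 0],
    [9.3, -1.1, 0, 0, 0, 0]
  ]
}}

```text
clock: 9.3
eef_pos: [0.5412, -0.2016, 0.2733]
eef_rot: [-3.141, -0.0, 0.785]
force: [0.8, -0.1, -1.8]
width: 0.031
finger_force: 59.3
```

```bash
cat > look.py <<'E'
from w import *
def head(tag):
    for n in('scene','top'):
        im=cv2.imread(f'pics/{tag}_{n}.png');m=camera_model(n)
        for b in blobs(im,(95,120,40),(125,255,255),20):
            p=onz(m,*b[0],.19)
            if np.hypot(p[0]-.545,p[1]+.117)<.16: print('head',n,b)
def look(tag,n=2):
    for i in range(n):
        s=sense();print('tcp',s['clock'],s['eef_pos'].round(4));wheel(tag+str(i));head(tag+str(i))
E
python3 -c "
from look import *
look('h')
im=np.vstack([cv2.imread('pics/h0_scene.png')[60:340,200:500],cv2.imread('pics/h0_top.png')[100:300,200:500]]);cv2.imwrite('pics/h.png',im)"
```

```text
tcp 9.3 [ 0.5412 -0.2016  0.2733]
h0 scene peg t 9.3 cap angle 4.587 area 58 raderr 0.0006 [0.5626 0.0225]
h0 scene cap t 9.3 cap angle 4.581 area 145 raderr 0.0007 [ 0.5338 -0.202 ]
h0 top peg t 9.35 cap angle 4.609 area 32 raderr 0.002 [0.5597 0.0243]
head scene ([262.8, 192.4], [254, 184, 18, 17, 217])
tcp 9.4 [ 0.5414 -0.2017  0.2732]
h1 scene peg t 9.4 cap angle 4.701 area 58 raderr 0.0017 [0.5466 0.0247]
h1 scene cap t 9.4 cap angle 4.686 area 148 raderr 0.001 [ 0.5427 -0.203 ]
h1 top peg t 9.45 cap angle 4.715 area 33 raderr 0.0025 [0.5446 0.0254]
head scene ([262.8, 192.5], [254, 184, 18, 17, 215])
```

View pics/h.png

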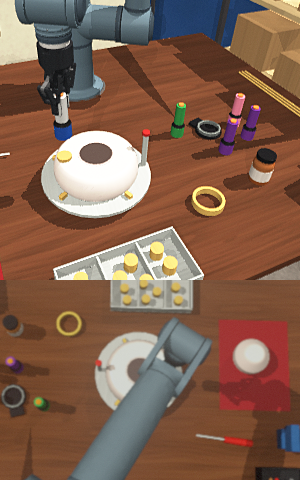

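```bash
cat > trk.py <<'E'
from fit import *
def rows(p,t0,q,n,z=None,lead=.025,catch=3):
    q=np.array(q,float);e0=q-cap(p,t0)[0];o=[]
    for k in range(1,n+1):
        x=cap(p,t0+.1*k+(lead if k==n else 0))[0]+e0*max(0,1-k/catch);d=(x-q).round(1);q=q+d;o.append([*d.tolist(),(z or [0]*n)[k-1],0,0,0])
    print('end',q,'max',max(np.hypot(x[0],x[1]) for x in o));print(o)
E
cat >> fit.py <<'E'
D=np.vstack([D,[(9.3,4.581+2*np.pi),(9.4,4.686+2*np.pi)]])
E
python3 - <<'E'
from trk import *
p,r=fit(D);print(p,r.round(3))
s=sense();print(s['clock'],s['eef_pos'])
rows(p,s['clock'],[540.2,-201.9],20,[0]*3+[-5,-7,-7,-7,-7,-7,-5]+[0]*10,catch=5)
m=camera_model('scene');a=np.linspace(0,2*np.pi,60)
for lz in(.193,.199,.205):
    P=np.array([proj(m,[.541+.022*np.cos(t),-.2017+.022*np.sin(t),lz]) for t in a]);print(lz,'bottom row',P[:,1].max().round(1),'cols',P[:,0].min().round(1),P[:,0].max().round(1))
E
```

```text
[4.5621059  1.26793811 0.76147845] [-0.001 -0.003  0.008  0.003 -0.004 -0.004 -0.001  0.003 -0.008]
9.5 [ 0.54048061 -0.20171399  0.27316093]
end [612.8 -65.7] max 11.573245007343447
[[11.5, 1.3, 0, 0, 0, 0], [11.3, 2.3, 0, 0, 0, 0], [11.0, 3.2, 0, 0, 0, 0], [10.6, 4.1, -5, 0, 0, 0], [10.0, 5.0, -7, 0, 0, 0], [7.1, 5.7, -7, 0, 0, 0], [6.4, 6.4, -7, 0, 0, 0], [5.7, 7.0, -7, 0, 0, 0], [4.9, 7.5, -7, 0, 0, 0], [4.0, 8.0, -5, 0, 0, 0], [3.2, 8.4, 0, 0, 0, 0], [2.3, 8.6, 0, 0, 0, 0], [1.4, 8.8, 0, 0, 0, 0], [0.4, 8.8, 0, 0, 0, 0], [-0.5, 8.9, 0, 0, 0, 0], [-1.4, 8.7, 0, 0, 0, 0], [-2.3, 8.5, 0, 0, 0, 0], [-3.1, 8.1, 0, 0, 0, 0], [-3.9, 7.8, 0, 0, 0, 0], [-6.0, 9.1, 0, 0, 0, 0]]
0.193 bottom row 204.0 cols 254.1 271.7
0.199 bottom row 202.1 cols 253.9 271.6
0.205 bottom row 200.2 cols 253.7 271.5
```

Request:
{"op": "play_rows", "data": {
  "rows": [
    [11.5, 1.3, 0, 0, 0, 0],
    [11.3, 2.3, 0, 0, 0, 0],
    [11.0, 3.2, 0, 0, 0, 0],
    [10.6, 4.1, -5, 0, 0, 0],
    [10.0, 5.0, -8, 0, 0, 0],
    [7.1, 5.7, -8, 0, 0, 0],
    [6.4, 6.4, -8, 0, 0, 0],
    [5.7, 7.0, -7, 0, 0, 0],
    [4.9, 7.5, -6, 0, 0, 0],
    [4.0, 8.0, -5, 0, 0, 0],
    [3.2, 8.4, 0, 0, 0, 0],
    [2.3, 8.6, 0, 0, 0, 0],
    [1.4, 8.8, 0, 0, 0, 0],
    [0.4, 8.8, 0, 0, 0, 0],
    [-0.5, 8.9, 0, 0, 0, 0],
    [-1.4, 8.7, 0, 0, 0, 0],
    [-2.3, 8.5, 0, 0, 0, 0],
    [-3.1, 8.1, 0, 0, 0, 0],
    [-3.9, 7.8, 0, 0, 0, 0],
    [-6.0, 9.1, 0, 0, 0, 0]
  ]
}}

```text
clock: 11.5
eef_pos: [0.6126, -0.0655, 0.2263]
eef_rot: [3.141, -0.0, 0.784]
force: [0.2, -0.3, -1.1]
width: 0.0306
finger_force: 59.4
```

```bash
cat > one.py <<'E'
from h import *
import sys
from trk import *
CC=np.array([.545,-.117])
def one(tag):
    s=sense();t=s['clock'];im,m=snap('scene',tag+'.png');print('t',t,'tcp',s['eef_pos'].round(4),s['eef_rot'].round(3))
    p,r=fit(D);a=f(p,np.array([t]))[0];print('model',a[0]%(2*np.pi),a, 'cap',cap(p,t)[0])
    for k,c,z,R in(("peg",((0,130,60),(8,255,255)),.164,.14),("cap",((15,90,90),(32,255,255)),.127,.085)):
        for b in blobs(im,*c,12):
            q=onz(m,*b[0],z)[:2]-CC
            if abs(np.hypot(*q)-R)<.02: print(k,b,'cap angle',((np.arctan2(q[1],q[0])+(np.pi if k=='peg' else 0))%(2*np.pi)).round(3),(np.hypot(*q)-R).round(4))
    for b in blobs(im,(95,120,40),(125,255,255),40):
        if b[0][1]>150 and b[0][0]>150: print('head',b)
    x,y,z=s['eef_pos']; A=np.linspace(0,2*np.pi,60)
    P=np.array([proj(m,[x+.022*np.cos(u),y+.022*np.sin(u),z-.0745]) for u in A]);print('exp lens bottom',P[:,1].max(),'cols',P[:,0].min(),P[:,0].max())
    return im
E
python3 -c "
from one import *
im=one('k1');cv2.imwrite('pics/k1c.png',cv2.resize(im[130:290,220:380],None,fx=3.5,fy=3.5))"
```

```text
t 11.5 tcp [ 0.6126 -0.0655  0.2263] [ 3.141 -0.     0.784]
model 0.6226870296391596 [13.18905764  1.02420989] cap [614.04671224 -67.42630205]
peg ([255.2, 181.0], [251, 177, 9, 8, 53]) cap angle 0.549 0.0033
cap ([321.3, 224.2], [314, 218, 15, 13, 152]) cap angle 0.539 0.0005
head ([323.6, 211.0], [316, 203, 17, 15, 180])
exp lens bottom 220.69581470487304 cols 314.8203886310403 331.93901793342206
```

View pics/k1c.png

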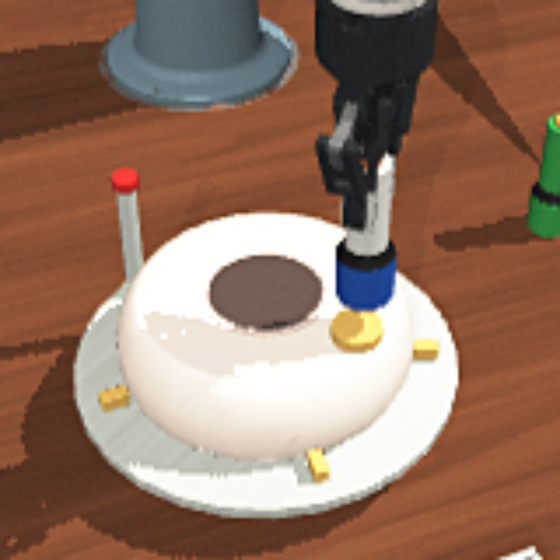

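```bash
cat >> fit.py <<'E'
D=np.vstack([D,[(11.5,.543+4*np.pi)]])
E
python3 - <<'E'
from trk import *
p,r=fit(D);print(p,r.round(3))
s=sense();print(s['clock'],s['eef_pos'],f(p,np.array([11.5,13.5])))
rows(p,s['clock'],[612.8,-65.7],20,catch=4)
E
```

```text
[4.55544062 1.28241418 0.896991  ] [-0.008 -0.009  0.016  0.012  0.003  0.003 -0.018 -0.015  0.015 -0.003]
11.55 [ 0.61168254 -0.06401225  0.22615081] [[13.12392904  0.9968539 ]
 [15.05045886  0.93026131]]
end [474.3 -69.9] max 9.860020283954796
[[-4.7, 6.0, 0, 0, 0, 0], [-5.2, 5.4, 0, 0, 0, 0], [-5.9, 4.8, 0, 0, 0, 0], [-6.3, 4.1, 0, 0, 0, 0], [-7.2, 4.2, 0, 0, 0, 0], [-7.6, 3.4, 0, 0, 0, 0], [-7.8, 2.6, 0, 0, 0, 0], [-8.0, 1.9, 0, 0, 0, 0], [-8.2, 1.0, 0, 0, 0, 0], [-8.2, 0.3, 0, 0, 0, 0], [-8.1, -0.5, 0, 0, 0, 0], [-8.0, -1.3, 0, 0, 0, 0], [-7.9, -2.0, 0, 0, 0, 0], [-7.5, -2.8, 0, 0, 0, 0], [-7.3, -3.5, 0, 0, 0, 0], [-6.9, -4.1, 0, 0, 0, 0], [-6.4, -4.7, 0, 0, 0, 0], [-6.0, -5.3, 0, 0, 0, 0], [-5.4, -5.8, 0, 0, 0, 0], [-5.9, -7.9, 0, 0, 0, 0]]
```

Request:
{"op": "play_rows", "data": {
  "rows": [
    [-4.7, 6.0, 0, 0, 0, 0],
    [-5.2, 5.4, 0, 0, 0, 0],
    [-5.9, 4.8, 0, 0, 0, 0],
    [-6.3, 4.1, 0, 0, 0, 0],
    [-7.2, 4.2, 0, 0, 0, 0],
    [-7.6, 3.4, 0, 0, 0, 0],
    [-7.8, 2.6, 0, 0, 0, 0],
    [-8.0, 1.9, 0, 0, 0, 0],
    [-8.2, 1.0, 0, 0, 0, 0],
    [-8.2, 0.3, 0, 0, 0, 0],
    [-8.1, -0.5, 0, 0, 0, 0],
    [-8.0, -1.3, 0, 0, 0, 0]
  ]
}}

```text
clock: 12.75
eef_pos: [0.527, -0.0342, 0.2263]
eef_rot: [3.142, 0.0, 0.784]
force: [-0.3, -0.3, -2.8]
width: 0.0312
finger_force: 59.5
```

```bash
python3 -c "
from one import *
im=one('k2')"
```

```text
t 12.75 tcp [ 0.527  -0.0342  0.2263] [3.142 0.    0.784]
model 1.777212046639903 [14.34358266  0.95482286] cap [527.57899232 -33.8043962 ]
peg ([247.2, 220.1], [243, 216, 9, 9, 68]) cap angle 1.776 -0.0007
cap ([320.5, 200.4], [314, 196, 14, 10, 119]) cap angle 1.777 -0.0025
head ([321.5, 188.9], [314, 182, 16, 14, 177])
exp lens bottom 198.0274469632003 cols 313.3136783549686 329.21517224970944
```

```bash
cat >> fit.py <<'E'
D=np.vstack([D,[(12.75,1.777+4*np.pi)]])
E
python3 - <<'E'
from trk import *
p,r=fit(D);print(p,r.round(3))
s=sense();print(s['clock'],s['eef_pos'])
rows(p,s['clock'],[526.7,-34.0],20,catch=2)
E
```

```text
[4.55542345 1.28244348 0.89722253] [-0.008 -0.009  0.016  0.012  0.004  0.003 -0.018 -0.015  0.014  0.
 -0.003]
12.8 [ 0.52615925 -0.03431237  0.22616613]
end [ 472.4 -161.2] max 9.620810776644555
[[-9.2, -2.8, 0, 0, 0, 0], [-9.0, -3.4, 0, 0, 0, 0], [-7.1, -3.8, 0, 0, 0, 0], [-6.7, -4.4, 0, 0, 0, 0], [-6.2, -5.1, 0, 0, 0, 0], [-5.6, -5.5, 0, 0, 0, 0], [-5.2, -6.0, 0, 0, 0, 0], [-4.5, -6.5, 0, 0, 0, 0], [-3.9, -6.8, 0, 0, 0, 0], [-3.2, -7.2, 0, 0, 0, 0], [-2.6, -7.3, 0, 0, 0, 0], [-1.9, -7.6, 0, 0, 0, 0], [-1.1, -7.7, 0, 0, 0, 0], [-0.5, -7.7, 0, 0, 0, 0], [0.2, -7.7, 0, 0, 0, 0], [1.0, -7.6, 0, 0, 0, 0], [1.6, -7.5, 0, 0, 0, 0], [2.2, -7.2, 0, 0, 0, 0], [2.9, -7.1, 0, 0, 0, 0], [4.5, -8.3, 0, 0, 0, 0]]
```

Request:
{"op": "play_rows", "data": {
  "rows": [
    [-9.2, -2.8, 0, 0, 0, 0],
    [-9.0, -3.4, 0, 0, 0, 0],
    [-7.1, -3.8, 0, 0, 0, 0],
    [-6.7, -4.4, 0, 0, 0, 0],
    [-6.2, -5.1, 0, 0, 0, 0],
    [-5.6, -5.5, 0, 0, 0, 0],
    [-5.2, -6.0, 0, 0, 0, 0],
    [-4.5, -6.5, 0, 0, 0, 0],
    [-3.9, -6.8, 0, 0, 0, 0],
    [-3.2, -7.2, 0, 0, 0, 0],
    [-2.6, -7.3, 0, 0, 0, 0],
    [-1.9, -7.6, 0, 0, 0, 0],
    [-1.1, -7.7, 0, 0, 0, 0],
    [-0.5, -7.7, 0, 0, 0, 0],
    [0.2, -7.7, 0, 0, 0, 0],
    [1.0, -7.6, 0, 0, 0, 0]
  ]
}}

```text
clock: 14.4
eef_pos: [0.4623, -0.1319, 0.2263]
eef_rot: [3.142, -0.0, 0.784]
force: [-0.5, 0.1, -1.5]
width: 0.0306
finger_force: 59.4
```

```bash
python3 -c "
from one import *
im=one('k3')"
```

```text
t 14.4 tcp [ 0.4623 -0.1319  0.2263] [ 3.142 -0.     0.784]
model 3.308054423340927 [15.87442504  0.9013584 ] cap [ 461.17493779 -131.08399608]
peg ([326.7, 230.7], [323, 227, 9, 8, 58]) cap angle 3.36 -0.0016
cap ([279.2, 195.2], [273, 191, 14, 10, 122]) cap angle 3.374 -0.0013
head ([280.2, 183.4], [273, 176, 16, 14, 172])
exp lens bottom 192.4881958968804 cols 272.2686115010374 288.0025555748937
```

```bash
cat >> fit.py <<'E'
D=np.vstack([D,[(14.4,3.367+4*np.pi)]])[-5:]
E
python3 - <<'E'
from trk import *
p,r=fit(D);print(p,r.round(3))
s=sense();print(s['clock'],s['eef_pos'],f(p,np.array([14.45])))
rows(p,s['clock'],[462.0,-131.7],20,catch=3)
E
```

```text
[4.98584958 1.15530931 0.50860642] [-0.001 -0.001  0.002  0.003 -0.003 -0.016]
14.45 [ 0.46249115 -0.13284215  0.22639572] [[15.97793162  0.94394915]]
end [ 591.1 -188.4] max 10.70046727951635
[[2.9, -10.3, 0, 0, 0, 0], [3.5, -10.0, 0, 0, 0, 0], [4.2, -9.6, 0, 0, 0, 0], [4.5, -6.6, 0, 0, 0, 0], [5.1, -6.1, 0, 0, 0, 0], [5.6, -5.6, 0, 0, 0, 0], [6.1, -5.0, 0, 0, 0, 0], [6.6, -4.5, 0, 0, 0, 0], [6.9, -3.8, 0, 0, 0, 0], [7.2, -3.2, 0, 0, 0, 0], [7.4, -2.4, 0, 0, 0, 0], [7.7, -1.8, 0, 0, 0, 0], [7.7, -1.1, 0, 0, 0, 0], [7.8, -0.3, 0, 0, 0, 0], [7.8, 0.4, 0, 0, 0, 0], [7.7, 1.1, 0, 0, 0, 0], [7.6, 1.7, 0, 0, 0, 0], [7.3, 2.5, 0, 0, 0, 0], [7.1, 3.1, 0, 0, 0, 0], [8.4, 4.8, 0, 0, 0, 0]]
```

Request:
{"op": "play_rows", "data": {
  "rows": [
    [2.9, -10.3, 0, 0, 0, 0],
    [3.5, -10.0, 0, 0, 0, 0],
    [4.2, -9.6, 0, 0, 0, 0],
    [4.5, -6.6, 0, 0, 0, 0],
    [5.1, -6.1, 0, 0, 0, 0],
    [5.6, -5.6, 0, 0, 0, 0],
    [6.1, -5.0, 0, 0, 0, 0],
    [6.6, -4.5, 0, 0, 0, 0],
    [6.9, -3.8, 0, 0, 0, 0],
    [7.2, -3.2, 0, 0, 0, 0],
    [7.4, -2.4, 0, 0, 0, 0],
    [7.7, -1.8, 0, 0, 0, 0],
    [7.7, -1.1, 0, 0, 0, 0],
    [7.8, -0.3, 0, 0, 0, 0]
  ]
}}

```text
clock: 15.85
eef_pos: [0.5461, -0.2016, 0.2262]
eef_rot: [-3.142, 0.0, 0.784]
force: [-0.5, 0.1, -2.0]
width: 0.0306
finger_force: 59.4
```

```bash
python3 -c "
from one import *
im=one('k4')"
```

```text
t 15.85 tcp [ 0.5461 -0.2016  0.2262] [-3.142  0.     0.784]
model 4.714997450980324 [17.28136807  0.9181928 ] cap [ 545.22171975 -201.99971083]
peg ([344.2, 189.5], [340, 186, 9, 8, 58]) cap angle 4.678 0.0014
cap ([264.3, 219.1], [257, 215, 15, 9, 113]) cap angle 4.714 0.0022
head ([264.5, 208.1], [256, 201, 17, 15, 182])
exp lens bottom 217.65736535324174 cols 256.1155904178349 273.31230297435803
```

```bash
cat >> fit.py <<'E'
D=np.vstack([D,[(15.85,4.69+4*np.pi)]])
E
python3 - <<'E'
from trk import *
p,r=fit(D);print(p,r.round(3))
s=sense();print(s['clock'],s['eef_pos'],f(p,np.array([15.9])))
rows(p,s['clock'],[545.2,-202.0],16,catch=3)
E
```

```text
[4.91653955 1.1760919  0.57438225] [-0.002 -0.002  0.006  0.004 -0.01   0.004 -0.014]
15.9 [ 0.54688506 -0.20155944  0.22633937] [[17.30573532  0.90647552]]
end [ 629.6 -125.3] max 9.305912099305473
[[8.4, 0.6, 0, 0, 0, 0], [8.2, 1.2, 0, 0, 0, 0], [8.2, 1.9, 0, 0, 0, 0], [7.2, 2.6, 0, 0, 0, 0], [6.9, 3.2, 0, 0, 0, 0], [6.6, 3.8, 0, 0, 0, 0], [6.2, 4.4, 0, 0, 0, 0], [5.8, 4.9, 0, 0, 0, 0], [5.3, 5.3, 0, 0, 0, 0], [4.8, 5.8, 0, 0, 0, 0], [4.3, 6.2, 0, 0, 0, 0], [3.7, 6.6, 0, 0, 0, 0], [3.1, 6.8, 0, 0, 0, 0], [2.4, 7.0, 0, 0, 0, 0], [1.9, 7.2, 0, 0, 0, 0], [1.4, 9.2, 0, 0, 0, 0]]
```

Request:
{"op": "play_rows", "data": {
  "rows": [
    [8.4, 0.6, 0, 0, 0, 0],
    [8.2, 1.2, 0, 0, 0, 0],
    [8.2, 1.9, 0, 0, 0, 0],
    [7.2, 2.6, 0, 0, 0, 0],
    [6.9, 3.2, 0, 0, 0, 0],
    [6.6, 3.8, 0, 0, 0, 0],
    [6.2, 4.4, 0, 0, 0, 0],
    [5.8, 4.9, 0, 0, 0, 0],
    [5.3, 5.3, 0, 0, 0, 0],
    [4.8, 5.8, 0, 0, 0, 0],
    [4.3, 6.2, 0, 0, 0, 0],
    [3.7, 6.6, 0, 0, 0, 0],
    [3.1, 6.8, 0, 0, 0, 0],
    [2.4, 7.0, 0, 0, 0, 0],
    [1.9, 7.2, 0, 0, 0, 0],
    [1.4, 9.2, 0, 0, 0, 0]
  ]
}}

```text
clock: 17.5
eef_pos: [0.6299, -0.1243, 0.2263]
eef_rot: [3.142, 0.0, 0.784]
force: [-0.6, 0.6, -1.6]
width: 0.0308
finger_force: 59.5
```

```bash
python3 -c "
from one import *
im=one('k5')
cv2.imwrite('pics/k5c.png',cv2.resize(im[130:290,220:380],None,fx=3.5,fy=3.5))"
```

```text
t 17.5 tcp [ 0.6299 -0.1243  0.2263] [3.142 0.    0.784]
model 6.16389522461974 [18.73026584  0.8743324 ] cap [ 629.39593657 -127.11562603]
peg ([289.1, 169.5], [286, 166, 7, 8, 48]) cap angle 6.055 0.0054
cap ([299.0, 233.7], [292, 227, 15, 13, 151]) cap angle 6.028 0.0025
head ([304.7, 221.4], [296, 213, 18, 16, 196])
exp lens bottom 231.2380025765623 cols 295.6330779191054 313.37975787994895
```

View pics/k5c.png

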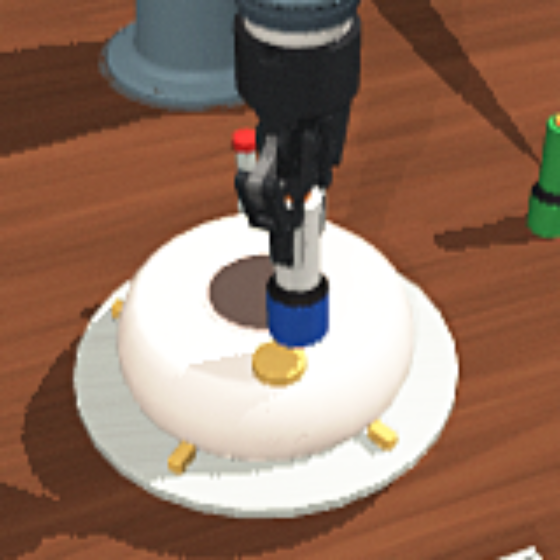

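```bash
cat > fit.py <<'E'
from h import *
from scipy.optimize import least_squares
from scipy.integrate import odeint
P2=2*np.pi
D=np.array([(3.95,4.563),(4.05,4.692),(5.65,6.660),(5.75,6.785),(7.15,8.448),(7.25,8.564),(9.3,4.581+P2),(9.4,4.686+P2),(11.5,.543+2*P2),(12.75,1.777+2*P2),(14.4,3.367+2*P2),(15.85,4.69+2*P2),(17.5,6.04+2*P2)])
def f(p,ts):
    a,w,s,A,B=p; g=np.r_[3.95,ts]; return odeint(lambda y,t:[y[1],-(.0088+.0294*y[1])*s+A*np.cos(y[0])+B*np.sin(y[0])],[a,w],g,rtol=1e-8)[1:]
def fit(D,sig=.01):
    r=least_squares(lambda p:np.r_[(f(p,D[:,0])[:,0]-D[:,1])/sig,(p[2]-1)/.25,p[3:]/.05],[4.563,1.27,1,0,0]); return r.x,r.fun*sig
C=np.array([545,-117.])
def cap(p,ts,R=85): a=f(p,np.atleast_1d(ts))[:,0]; return C+R*np.c_[np.cos(a),np.sin(a)]
E
python3 - <<'E'
from trk import *
p,r=fit(D);print(p,r.round(3))
s=sense();print(s['clock'],s['eef_pos'],f(p,np.array([17.5,17.55,18.55])))
rows(p,s['clock'],[629.6,-125.3],12,catch=4)
E
```

```text
[4.57091551 1.2715539  0.84839238 0.00841474 0.02204858] [ 0.008  0.006 -0.001 -0.007 -0.012 -0.01   0.001  0.003  0.01   0.009
  0.007 -0.013 -0.001 -0.006  0.002  0.004]
17.55 [ 0.62999884 -0.12278283  0.22626457] [[18.60516505  0.79630705]
 [18.64495019  0.79510616]
 [19.43124484  0.78013384]]
end [606.8 -58.6] max 8.2975900115636
[[0.8, 4.4, 0, 0, 0, 0], [0.2, 4.5, 0, 0, 0, 0], [-0.3, 4.4, 0, 0, 0, 0], [-0.8, 4.5, 0, 0, 0, 0], [-1.0, 6.6, 0, 0, 0, 0], [-1.6, 6.5, 0, 0, 0, 0], [-2.0, 6.3, 0, 0, 0, 0], [-2.5, 6.2, 0, 0, 0, 0], [-3.0, 5.9, 0, 0, 0, 0], [-3.4, 5.7, 0, 0, 0, 0], [-3.8, 5.4, 0, 0, 0, 0], [-5.4, 6.3, 0, 0, 0, 0]]
```

The picture shows the lens at (305,228) running about 14 mm ahead of the cap at (299,234). The wheel's speed is not uniform because it is slightly unbalanced. I refitted the model and will do a fresh full pass.

Request:
{"op": "play_rows", "data": {
  "rows": [
    [0.8, 4.4, 0, 0, 0, 0],
    [0.2, 4.5, 0, 0, 0, 0],
    [-0.3, 4.4, 0, 0, 0, 0],
    [-0.8, 4.5, 0, 0, 0, 0],
    [-1.0, 6.6, 0, 0, 0, 0],
    [-1.6, 6.5, 0, 0, 0, 0],
    [-2.0, 6.3, 0, 0, 0, 0],
    [-2.5, 6.2, 0, 0, 0, 0],
    [-3.0, 5.9, 0, 0, 0, 0],
    [-3.4, 5.7, 0, 0, 0, 0],
    [-3.8, 5.4, 0, 0, 0, 0],
    [-5.4, 6.3, 0, 0, 0, 0]
  ]
}}

```text
clock: 18.75
eef_pos: [0.6067, -0.0578, 0.2263]
eef_rot: [3.141, -0.0, 0.784]
force: [-0.1, -0.5, -1.8]
width: 0.0306
finger_force: 59.5
```

```bash
cat > step.py <<'E'
# observe, add the datum, refit, print next rows
import sys,json,os
from one import *
import fit as F
def step(tag,q,n,use=None):
    s=sense();t=s['clock'];E=json.load(open('ex.json')) if os.path.exists('ex.json') else []
    D=np.vstack([F.D]+([np.array(E)] if E else [])); p,_=fit(D); a=f(p,np.array([t]))[0,0]
    im,m=snap('scene',tag+'.png');v=[]
    for k,c,z,R in(("peg",((0,130,60),(8,255,255)),.164,.14),("cap",((15,90,90),(32,255,255)),.127,.085)):
        for b in blobs(im,*c,30):
            x=onz(m,*b[0],z)[:2]-CC
            if abs(np.hypot(*x)-R)<.012:
                w=np.arctan2(x[1],x[0])+(np.pi if k=='peg' else 0)-a; w=(w+np.pi)%(2*np.pi)-np.pi; print(k,b[1][4],'obs-model',round(w,3)); v.append(w)
    v=[w for w in v if abs(w)<.3]; tx=np.array(q)/1000-CC; print('t',t,'tcp',s['eef_pos'].round(4),'tool-model',round((np.arctan2(tx[1],tx[0])-a+np.pi)%(2*np.pi)-np.pi,3))
    E.append([t,a+float(np.mean(v))]); json.dump(E,open('ex.json','w')); D=np.vstack([D,E[-1]]); p,r=fit(D); print(p.round(4),r[-6:].round(3))
    rows(p,sense()['clock'],q,n,catch=3)
E
python3 -c "
from step import *
step('n1',[606.8,-58.6],14)"
```

```text
peg 59 obs-model 0.009
cap 129 obs-model -0.024
t 18.75 tcp [ 0.6067 -0.0578  0.2263] tool-model 0.02
[4.5707 1.2724 0.851  0.0082 0.0231] [-0.013 -0.003  0.002 -0.006  0.002  0.005]
end [519.6 -35.9] max 8.174350127074323
[[-5.1, 4.8, 0, 0, 0, 0], [-5.4, 4.5, 0, 0, 0, 0], [-5.7, 4.0, 0, 0, 0, 0], [-5.7, 3.3, 0, 0, 0, 0], [-5.9, 2.9, 0, 0, 0, 0], [-6.1, 2.4, 0, 0, 0, 0], [-6.3, 1.9, 0, 0, 0, 0], [-6.5, 1.4, 0, 0, 0, 0], [-6.5, 1.0, 0, 0, 0, 0], [-6.5, 0.4, 0, 0, 0, 0], [-6.6, -0.1, 0, 0, 0, 0], [-6.5, -0.6, 0, 0, 0, 0], [-6.5, -1.1, 0, 0, 0, 0], [-7.9, -2.1, 0, 0, 0, 0]]
```

Good; continuing.

Request:
{"op": "play_rows", "data": {
  "rows": [
    [-5.1, 4.8, 0, 0, 0, 0],
    [-5.4, 4.5, 0, 0, 0, 0],
    [-5.7, 4.0, 0, 0, 0, 0],
    [-5.7, 3.3, 0, 0, 0, 0],
    [-5.9, 2.9, 0, 0, 0, 0],
    [-6.1, 2.4, 0, 0, 0, 0],
    [-6.3, 1.9, 0, 0, 0, 0],
    [-6.5, 1.4, 0, 0, 0, 0],
    [-6.5, 1.0, 0, 0, 0, 0],
    [-6.5, 0.4, 0, 0, 0, 0],
    [-6.6, -0.1, 0, 0, 0, 0],
    [-6.5, -0.6, 0, 0, 0, 0],
    [-6.5, -1.1, 0, 0, 0, 0],
    [-7.9, -2.1, 0, 0, 0, 0]
  ]
}}

```text
clock: 20.2
eef_pos: [0.5193, -0.0356, 0.2263]
eef_rot: [3.142, -0.0, 0.784]
force: [0.4, -0.5, -2.2]
width: 0.0306
finger_force: 59.5
```

```bash
python3 -c "
from step import *
step('n2',[519.6,-35.9],14)"
```

```text
peg 66 obs-model 0.014
cap 120 obs-model 0.017
t 20.2 tcp [ 0.5193 -0.0356  0.2263] tool-model 0.019
[4.5718 1.2693 0.8467 0.0106 0.022 ] [-0.003  0.007 -0.004 -0.006  0.002  0.004]
end [ 460.9 -104.4] max 7.962411694957753
[[-7.0, -2.7, 0, 0, 0, 0], [-6.7, -3.1, 0, 0, 0, 0], [-6.5, -3.6, 0, 0, 0, 0], [-5.4, -3.7, 0, 0, 0, 0], [-5.1, -4.1, 0, 0, 0, 0], [-4.7, -4.5, 0, 0, 0, 0], [-4.4, -4.8, 0, 0, 0, 0], [-3.9, -5.2, 0, 0, 0, 0], [-3.6, -5.4, 0, 0, 0, 0], [-3.1, -5.6, 0, 0, 0, 0], [-2.7, -5.9, 0, 0, 0, 0], [-2.2, -6.0, 0, 0, 0, 0], [-1.8, -6.1, 0, 0, 0, 0], [-1.6, -7.8, 0, 0, 0, 0]]
```

Request:
{"op": "play_rows", "data": {
  "rows": [
    [-7.0, -2.7, 0, 0, 0, 0],
    [-6.7, -3.1, 0, 0, 0, 0],
    [-6.5, -3.6, 0, 0, 0, 0],
    [-5.4, -3.7, 0, 0, 0, 0],
    [-5.1, -4.1, 0, 0, 0, 0],
    [-4.7, -4.5, 0, 0, 0, 0],
    [-4.4, -4.8, 0, 0, 0, 0],
    [-3.9, -5.2, 0, 0, 0, 0],
    [-3.6, -5.4, 0, 0, 0, 0],
    [-3.1, -5.6, 0, 0, 0, 0],
    [-2.7, -5.9, 0, 0, 0, 0],
    [-2.2, -6.0, 0, 0, 0, 0],
    [-1.8, -6.1, 0, 0, 0, 0],
    [-1.6, -7.8, 0, 0, 0, 0]
  ]
}}

```text
clock: 21.65
eef_pos: [0.461, -0.1044, 0.2263]
eef_rot: [-3.142, -0.0, 0.784]
force: [0.6, 0.4, -2.6]
width: 0.031
finger_force: 59.5
```

```bash
python3 -c "
from step import *
step('n3',[460.9,-104.4],14)"
```

```text
peg 61 obs-model -0.031
cap 115 obs-model -0.018
t 21.65 tcp [ 0.461  -0.1044  0.2263] tool-model 0.019
[4.5691 1.2729 0.8516 0.0076 0.0208] [ 0.006 -0.012  0.009 -0.006  0.002  0.004]
end [ 490.3 -182.1] max 7.35934779718964
[[-0.7, -6.3, 0, 0, 0, 0], [-0.2, -6.3, 0, 0, 0, 0], [0.2, -6.3, 0, 0, 0, 0], [0.7, -6.2, 0, 0, 0, 0], [1.1, -6.0, 0, 0, 0, 0], [1.6, -6.0, 0, 0, 0, 0], [2.0, -5.8, 0, 0, 0, 0], [2.3, -5.5, 0, 0, 0, 0], [2.8, -5.4, 0, 0, 0, 0], [3.1, -5.2, 0, 0, 0, 0], [3.4, -4.8, 0, 0, 0, 0], [3.7, -4.6, 0, 0, 0, 0], [4.0, -4.3, 0, 0, 0, 0], [5.4, -5.0, 0, 0, 0, 0]]
```

Request:
{"op": "play_rows", "data": {
  "rows": [
    [-0.7, -6.3, 0, 0, 0, 0],
    [-0.2, -6.3, 0, 0, 0, 0],
    [0.2, -6.3, 0, 0, 0, 0],
    [0.7, -6.2, 0, 0, 0, 0],
    [1.1, -6.0, 0, 0, 0, 0],
    [1.6, -6.0, 0, 0, 0, 0],
    [2.0, -5.8, 0, 0, 0, 0],
    [2.3, -5.5, 0, 0, 0, 0],
    [2.8, -5.4, 0, 0, 0, 0],
    [3.1, -5.2, 0, 0, 0, 0],
    [3.4, -4.8, 0, 0, 0, 0],
    [3.7, -4.6, 0, 0, 0, 0],
    [4.0, -4.3, 0, 0, 0, 0],
    [5.4, -5.0, 0, 0, 0, 0]
  ]
}}

```text
clock: 23.1
eef_pos: [0.4909, -0.1819, 0.2263]
eef_rot: [-3.141, -0.0, 0.784]
force: [1.2, 0.1, -1.9]
width: 0.0308
finger_force: 59.5
```

```bash
python3 -c "
from step import *
step('n4',[490.3,-182.1],14)"
```

```text
peg 68 obs-model -0.016
cap 115 obs-model 0.014
t 23.1 tcp [ 0.4909 -0.1819  0.2263] tool-model 0.017
[4.5691 1.2729 0.8517 0.0076 0.0207] [-0.013  0.008  0.    -0.006  0.002  0.004]
end [ 565.7 -199.4] max 6.649060083951716
[[5.0, -3.8, 0, 0, 0, 0], [5.2, -3.4, 0, 0, 0, 0], [5.3, -3.1, 0, 0, 0, 0], [5.1, -2.5, 0, 0, 0, 0], [5.3, -2.1, 0, 0, 0, 0], [5.3, -1.7, 0, 0, 0, 0], [5.4, -1.3, 0, 0, 0, 0], [5.4, -1.0, 0, 0, 0, 0], [5.4, -0.7, 0, 0, 0, 0], [5.5, -0.3, 0, 0, 0, 0], [5.4, 0.1, 0, 0, 0, 0], [5.3, 0.4, 0, 0, 0, 0], [5.3, 0.7, 0, 0, 0, 0], [6.5, 1.4, 0, 0, 0, 0]]
```

Request:
{"op": "play_rows", "data": {
  "rows": [
    [5.0, -3.8, 0, 0, 0, 0],
    [5.2, -3.4, 0, 0, 0, 0],
    [5.3, -3.1, 0, 0, 0, 0],
    [5.1, -2.5, 0, 0, 0, 0],
    [5.3, -2.1, 0, 0, 0, 0],
    [5.3, -1.7, 0, 0, 0, 0],
    [5.4, -1.3, 0, 0, 0, 0],
    [5.4, -1.0, 0, 0, 0, 0],
    [5.4, -0.7, 0, 0, 0, 0],
    [5.5, -0.3, 0, 0, 0, 0],
    [5.4, 0.1, 0, 0, 0, 0],
    [5.3, 0.4, 0, 0, 0, 0],
    [5.3, 0.7, 0, 0, 0, 0],
    [6.5, 1.4, 0, 0, 0, 0]
  ]
}}

```text
clock: 24.55
eef_pos: [0.5663, -0.1989, 0.2263]
eef_rot: [-3.142, -0.0, 0.784]
force: [0.2, 0.2, -2.1]
width: 0.0308
finger_force: 59.5
```

```bash
python3 -c "
from step import *
step('n5',[565.7,-199.4],12)"
```

```text
peg 54 obs-model -0.009
cap 120 obs-model 0.019
t 24.55 tcp [ 0.5663 -0.1989  0.2263] tool-model 0.016
[4.5695 1.2732 0.851  0.007  0.021 ] [ 0.009  0.002 -0.002 -0.006  0.001  0.004]
end [ 616.3 -163.3] max 6.103277807866851
[[5.5, 1.6, 0, 0, 0, 0], [5.4, 2.0, 0, 0, 0, 0], [5.2, 2.2, 0, 0, 0, 0], [4.6, 2.4, 0, 0, 0, 0], [4.4, 2.6, 0, 0, 0, 0], [4.2, 2.9, 0, 0, 0, 0], [4.0, 3.0, 0, 0, 0, 0], [3.8, 3.3, 0, 0, 0, 0], [3.5, 3.5, 0, 0, 0, 0], [3.4, 3.7, 0, 0, 0, 0], [3.1, 3.9, 0, 0, 0, 0], [3.5, 5.0, 0, 0, 0, 0]]
```

Request:
{"op": "play_rows", "data": {
  "rows": [
    [5.5, 1.6, 0, 0, 0, 0],
    [5.4, 2.0, 0, 0, 0, 0],
    [5.2, 2.2, 0, 0, 0, 0],
    [4.6, 2.4, 0, 0, 0, 0],
    [4.4, 2.6, 0, 0, 0, 0],
    [4.2, 2.9, 0, 0, 0, 0],
    [4.0, 3.0, 0, 0, 0, 0],
    [3.8, 3.3, 0, 0, 0, 0],
    [3.5, 3.5, 0, 0, 0, 0],
    [3.4, 3.7, 0, 0, 0, 0],
    [3.1, 3.9, 0, 0, 0, 0],
    [2.7, 4.0, 0, 0, 0, 0],
    [2.5, 4.0, 16, 0, 0, 0],
    [2.5, 4.0, 16, 0, 0, 0],
    [2.5, 4.0, 15, 0, 0, 0],
    [0, 0, 0, 0, 0, 0]
  ]
}}

```text
clock: 26.2
eef_pos: [0.6252, -0.152, 0.2782]
eef_rot: [3.134, -0.003, 0.785]
force: [0.7, 0.9, -1.7]
width: 0.0309
finger_force: 59.5
```

Request:
{"op": "play_rows", "data": {
  "rows": [
    [-5, 15, 0, 0, 0, 0],
    [-10, 29, 0, 0, 0, 0],
    [-14, 40, 0, 0, 0, 0],
    [-14, 41, 0, 0, 0, 0],
    [-14, 41, 0, 0, 0, 0],
    [-14, 41, 0, 0, 0, 0],
    [-14, 41, 0, 0, 0, 0],
    [-14, 41, 0, 0, 0, 0],
    [-14, 41, 0, 0, 0, 0],
    [-14, 41, 0, 0, 0, 0],
    [-14, 41, 0, 0, 0, 0],
    [-12, 36, 0, 0, 0, 0],
    [-8, 22, 0, 0, 0, 0],
    [-3, 10, 0, 0, 0, 0],
    [0, 0, 0, 0, 0, 0],
    [0, 0, 0, 0, 0, 0],
    [0, 0, 0, 0, 0, 0]
  ]
}}

```text
clock: 27.9
eef_pos: [0.4596, 0.3271, 0.2731]
eef_rot: [3.141, 0.0, 0.782]
force: [0.1, -0.1, -2.1]
width: 0.0306
finger_force: 59.4
```

```bash
python3 - <<'E'
from h import *
print(sense()['eef_pos'])
im,m=snap('scene','r.png');s=sense();print(s['clock'],s['eef_pos'],s['eef_rot'],s['width'])
im2,m2=snap('top','r2.png')
print([b for b in blobs(im,(95,120,50),(125,255,255),20) if b[0][1]>105 and b[0][0]>350])
print(sense()['eef_pos'])
E
```

```text
[0.45962141 0.327056   0.2731345 ]
27.95 [0.45967496 0.32710982 0.2732095 ] [3.14145723e+00 2.66839811e-04 7.82055403e-01] 0.03090550295282205
[([419.9, 138.0], [413, 131, 16, 14, 166])]
[0.45971031 0.32717476 0.27325922]
```

Request:
{"op": "play_rows", "data": {
  "rows": [
    [0, 0, -15, 0, 0, 0],
    [0, 0, -30, 0, 0, 0],
    [0, 0, -35, 0, 0, 0],
    [0, 0, -35, 0, 0, 0],
    [0, 0, -30, 0, 0, 0],
    [0, 0, -18, 0, 0, 0],
    [0, 0, -10, 0, 0, 0],
    [0, 0, -6, 0, 0, 0],
    [0, 0, -4, 0, 0, 0],
    [0, 0, -3, 0, 0, 0],
    [0, 0, -2, 0, 0, 0],
    [0, 0, -1, 0, 0, 0],
    [0, 0, 0, 0, 0, 0],
    [0, 0, 0, 0, 0, 0]
  ]
}}

```text
clock: 29.4
eef_pos: [0.4594, 0.3283, 0.0846]
eef_rot: [3.141, -0.001, 0.784]
force: [0.0, -0.3, -2.4]
width: 0.0306
finger_force: 59.5
```

Request:
{"op": "play_rows", "data": {
  "rows": [
    [0, 0, 0, 0, 0, 0],
    [0, 0, 0, 0, 0, 0],
    [0, 0, 0, 0, 0, 0],
    [0, 0, 0, 0, 0, 0],
    [0, 0, 0, 0, 0, 0],
    [0, 0, 0, 0, 0, 0],
    [0, 0, 0, 0, 0, 0]
  ],
  "grip": 0
}}

```text
clock: 30.1
eef_pos: [0.4592, 0.3282, 0.0843]
eef_rot: [3.142, -0.0, 0.784]
force: [0.3, 0.2, -0.0]
width: 0.0855
finger_force: 0.0
```

Request:
{"op": "play_rows", "data": {
  "rows": [
    [0, 0, 10, 0, 0, 0],
    [0, 0, 20, 0, 0, 0],
    [0, 0, 30, 0, 0, 0],
    [0, 0, 40, 0, 0, 0],
    [0, 0, 40, 0, 0, 0],
    [0, 0, 30, 0, 0, 0],
    [-30, 0, 10, 0, 0, 0],
    [-30, 0, 0, 0, 0, 0],
    [0, 0, 0, 0, 0, 0],
    [0, 0, 0, 0, 0, 0]
  ]
}}

```text
clock: 31.1
eef_pos: [0.3991, 0.3283, 0.265]
eef_rot: [3.141, -0.001, 0.784]
force: [0.1, 0.1, -0.2]
width: 0.0855
finger_force: 0.0
```

```bash
python3 - <<'E'
from h import *
s=sense();print(s['clock'],s['eef_pos'],s['width'])
im,m=snap('scene','z.png')
cv2.imwrite('pics/zc.png',cv2.resize(im[60:260,230:480],None,fx=3,fy=3))
E
```

```text
31.1 [0.39910441 0.32826593 0.26502613] 0.08546528641167254
```

View pics/zc.png

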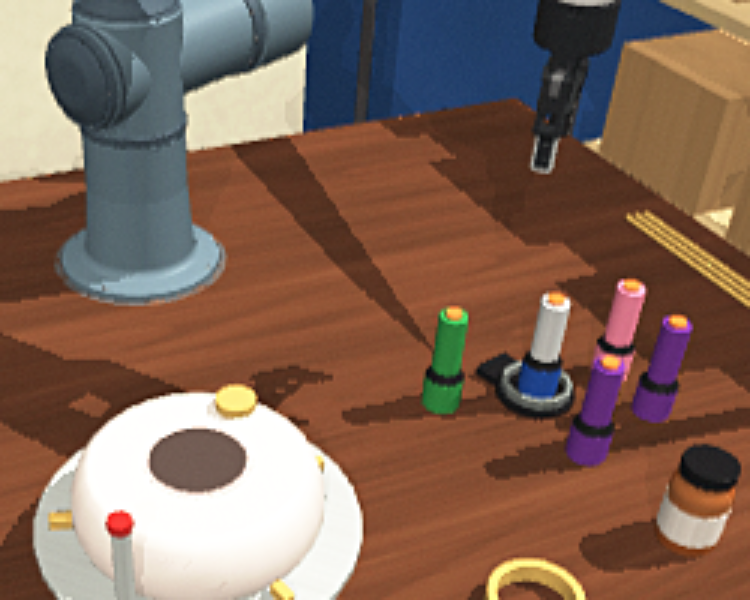

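The lamp stands upright in its dock at scene (412,178), the neighbours are undisturbed, and the hand is clear of everything.

```bash
python3 -c "
from plant import ctrl
print(ctrl.hand_in())"
```

```text
the job is handed in; nothing more can be done
None
```

The job is handed in, with no verdict returned: the wheel was released at about 1.28 rad/s (a turn in 4.9 s), the lamp followed the cap from about 18 s to 25.8 s within a few millimetres and about 25 mm above it (an earlier pass had drifted 14 mm off, so I repeated it), and the lamp stands back in its dock, released.

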